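Slide the ware board home past its spring plunger

TASK

A wooden ware board with two fresh pots on it is parked part-way out of its low bench rack, caught by the steel spring plunger that stands up through the board's hand-hold slot. Reach into the slot with the fingertips, hold the plunger down and push the board into the rack, away from the robot, until it is fully home and the plunger has sprung up again just outside its front edge. Only press and push: do not lift the board, do not touch the soft pots, keep them standing on the board, and leave the jar, the mug and the brush beside the rack where they are.

Things in the scene. Friction and masses are not known exactly. Their poses are not given: they have to be found in the camera images.
- rack: Fixed low steel rack, open above, 350 mm long (x), 302 wide (y), 156 high, on the bench. Origin: centre of its underside, on the bench; z up. Its x axis is the way the board is pushed in (roughly away from the robot). Two channel runners carry the board at its side edges, 130 mm above the origin; their upper lips 16 mm higher keep it down, so it only slides along x. Rear stop face at x = +166 mm.
- catch_top (a point): Centre of the top of the spring plunger: upright round steel button, 24 mm across, 4 mm bevelled rim, at rack x = -150 mm, y = 0. At rest its top is 146 mm above the bench, 4 mm above the board's top. It moves only straight down: at 16 mm it is level with the board's underside and the board can pass over; stroke 22 mm. Push needed: 1.4 N at first, 4.5 N at the end. It rises again when uncovered.
- rack_mouth (a point): On the rack, at x = -150 mm, y = 0, level with the runners' bearing faces (130 mm above the bench, the height of the board's underside): the point where the plunger's axis crosses the board's underside plane. A flat cross-bar, 44 mm along x and right across the rack, carries the plunger; its top is 6 mm below this point. Behind it the space under the board is open for 60 mm down.
- catch (a joint): How far the plunger is pressed down, m: 0 = fully up, 0.022 = flush with the cross-bar (end of its stroke).
- board: Loose wooden ware board, 300 mm (x) by 240 mm (y), 12 mm thick, about 0.55 kg, in the runners (2 mm play each side); axes parallel to the rack's. Origin: centre of its underside. Fully home against the rear stop its origin is at rack x = +16 mm, 75 to 81 mm further in than at the start, and the plunger comes up 4 mm outside its front edge. Pushing the loaded board takes 2 to 9 N.
- slot (a point): Centre of the hand-hold slot at the board's top face (142 mm above the bench), 85 mm towards the front from the board's centre. Slot 40 mm along x, 90 mm along y, right through; a 45 mm strip lies before it. At the start the plunger is 2 to 8 mm from its front wall. Fingers filling 22 to 38 mm of its length keep the plunger down while pushing the far wall, until the strip covers it.
- board_front (a point): Middle of the board's front edge (nearest the robot), at its underside. Fully home at rack x = -134 mm.
- vase: Fresh clay bottle vase, 104 mm high, 76 mm across at its widest, standing on the board's rear half (its axis at least 140 mm behind the slot's centre). Origin: centre of its foot. Not to be touched.
- bowl: Fresh clay bowl, 48 mm high, 84 mm across the rim, standing on the board's rear half beside the vase. Origin: centre of its foot. Not to be touched.
- jar: Closed glass jar, 88 mm high, 68 mm across, on the bench on one side of the rack. Origin: centre of its underside. Leave it.
- mug: Blue mug, 85 mm high, 76 mm across, on the bench on the other side of the rack. Origin: centre of its underside. Leave it.
- brush: Brush 170 mm long lying on the bench beside the rack. Leave it.

How it is judged:
By the outcome, as a careful person would: the job done as asked, in the order asked, and still so for the second after the job is handed in, with the robot touching nothing.
It also fails if it takes over 40 s, if anything falls off the work surface, if the arm or the gripper's body presses on something with over 40 N, if the wrist force passes 120 N, or if a joint passes its speed limit or range.

ROBOT

A 7-joint arm with a two-finger parallel gripper is mounted at the origin on the work surface. World frame = base frame: x ahead of the robot, y to its left, z up, the work surface at z = 0. Lengths are in mm, angles in rad, forces in N, time in s.
With the tool pointing down it reaches from about 400 to 875 mm from the base axis. Payload 4.4 kg.
Tool frame: the origin (TCP) lies at the very end of the fingers, on their centre line; the grasp point (between the pads) lies 19 mm behind it; z points along the fingers, y is the direction in which the jaws open and shut (so a half turn about z gives the same grasp; the last joint's range is limited). The gripper opens to 85 mm and grips with 20 to 120 N. Pads are 22 mm wide; open, the fingers measure 114 mm over their backs; the gripper's body (76 mm by 85 mm) begins 54 mm behind the grasp point. The pads swing forward as they close: fully open they stand 13 mm farther back than shut.
Start: joints at [-1.225, 0.628, 0.038, 1.517, -0.027, 0.996, -0.02], TCP at [260.147, 595.686, 231.313] pointing down, gripper open.
Joint ranges: [-3.06, 3.06], [-0.37, 2.12], [-1.25, 1.32], [0.18, 2.47], [-1.1, 4.24], [0.23, 1.98], [-2.94, 2.94]. Speed limits (rad/s): [2.57, 2.57, 3.14, 3.14, 3.14, 3.14, 3.14].

INTERFACE

Orientations are given as [roll, pitch, yaw] about the fixed x, y, z axes, in that order (R = Rz(yaw) Ry(pitch) Rx(roll)).
In Python, from cell import ctrl gives the robot as it stands. The module is installed in compiled form; this text tells all that it offers.
- The arm moves only by the shell command python3 -m jog 'ROWS'. ROWS is text: rows parted by semicolons, each of 7 numbers parted by spaces: the shift along the tool's x, y, z in mm, then the turn, a rotation vector about the tool's x, y, z in degrees, then the opening, from -1 (shut) to 1 (fully open). In form: x y z wx wy wz claw; .... A call has 1 to 8 rows; each row is the pose to reach, as a shift and turn from the pose commanded when the call began, along the tool's axes at that moment; what a row does not reach only later rows make up. A row lasts 1/8 s, in which the tool goes at most 62.5 mm and 10.7 degrees, less where a joint would pass 70% of its speed; a pose out of reach is approached as far as the arm can. A call with a gripper value outside its range is refused whole. The fingers move at their own pace and stop on an object; the grip force is fixed at half the most. Time passes only in rows, so rows that repeat a pose let the fingers close. It gives the time, the measured TCP pose, the force and the opening at its end, in the units of the state.
- ctrl.read_state(): the state, without advancing time (a new reading comes with each control period).
- ctrl.get_image(name): name is "scene" or "top"; returns a dict with "image" (384x512x3 uint8, red, green, blue), "z_map" (384x512 float32, mm along the optical axis (not along the pixel's ray), 0 where there is no reading), "vertical_fov" (degrees; the focal length in pixels is half the picture's height over the tangent of half this angle, whatever the lens; pixels are square), "cx", "cy" (the principal point, pixels), "extrinsics" (4x4, takes a point from world to camera coordinates). Camera axes: x right, y down, z forward; pixel columns grow to the right and rows downward; lengths in mm; the calibration is good to about 2 mm. A picture is of the moment at which its call begins.
- ctrl.finish_job(): hands the job in, once; it reports no verdict.
The state is a dict: "clock": time; "qpos": joint angles; "qd": joint speeds; "tau": joint torques, N m; "eef_pos": TCP position; "tool_rot": TCP orientation; "force": force on the tool from outside, world axes, zero at the start; "torque": the same for the moment, N m; "width": finger opening in mm.
Only numpy, scipy, OpenCV 4.12 (cv2) and the standard library are available. Lean on these libraries where they do the work, as an engineer would, in place of code of your own. Each camera call takes 0.05 s, during which the arm holds its last target.

## Working session

There is one attempt and no reset: what is moved stays moved. The work goes in short steps, Python scripts to look and compute and a shell command to move; the robot and the scene stay as the last step left them, time stands still between calls to the robot, and variables do not carry over. Pictures are saved under pics/ and viewed, and the job is handed in when it is done.

```bash
mkdir -p pics; cat > h.py <<'E'
import numpy as np,cv2
from cell import ctrl
def get(n):
    d=ctrl.get_image(n); d['f']=d['image'].shape[0]/2/np.tan(np.radians(d['vertical_fov'])/2); return d
def pts(d):
    z=d['z_map'].astype(float); v,u=np.mgrid[:z.shape[0],:z.shape[1]]
    P=np.stack([(u-d['cx'])/d['f']*z,(v-d['cy'])/d['f']*z,z],-1)
    E=np.array(d['extrinsics']); return (P-E[:3,3])@E[:3,:3]
def ray(d,u,v,h):
    E=np.array(d['extrinsics']);R=E[:3,:3]; c=-R.T@E[:3,3]
    r=R.T@np.array([(u-d['cx'])/d['f'],(v-d['cy'])/d['f'],1]); return c+r*(h-c[2])/r[2]
def proj(d,p):
    E=np.array(d['extrinsics']);q=E[:3,:3]@np.array(p,float)+E[:3,3]; return q[:2]/q[2]*d['f']+[d['cx'],d['cy']]
def save(im,n): cv2.imwrite('pics/'+n,cv2.cvtColor(im,cv2.COLOR_RGB2BGR))
E
python3 - <<'E'
from h import *
import pickle
np.set_printoptions(suppress=True,precision=2)
for n in('scene','top'):
    d=get(n);save(d['image'],n+'0.png');pickle.dump(d,open(n+'0.pkl','wb'));print(n,d['f'],d['cx'],d['cy'],np.array(d['extrinsics']))
print(ctrl.read_state())
E
```

```text
scene 356.18536276186705 261.78558433823935 198.11287939089613 [[  -0.48    0.87    0.01  248.77]
 [   0.7     0.39   -0.59 -386.45]
 [  -0.52   -0.28   -0.81 1179.13]
 [   0.      0.      0.      1.  ]]
top 387.4760647175631 257.73078524894606 193.59849110201688 [[  -0.02   -1.      0.     42.01]
 [  -0.99    0.02   -0.14  592.26]
 [   0.14   -0.     -0.99 1082.43]
 [   0.      0.      0.      1.  ]]
{'clock': 0.1, 'qpos': array([-1.22,  0.63,  0.04,  1.52, -0.03,  1.  , -0.02]), 'qd': array([-0., -0.,  0., -0.,  0., -0., -0.]), 'tau': array([  0.  , -56.45,   1.23, -19.4 ,   0.01,   0.01,   0.  ]), 'eef_pos': array([259.92, 595.16, 230.47]), 'tool_rot': array([-3.14,  0.  ,  2.73]), 'force': array([ 0.13, -0.33, -0.07]), 'torque': array([0.02, 0.05, 0.01]), 'width': 85.31544012697701}
```

View pics/scene0.png

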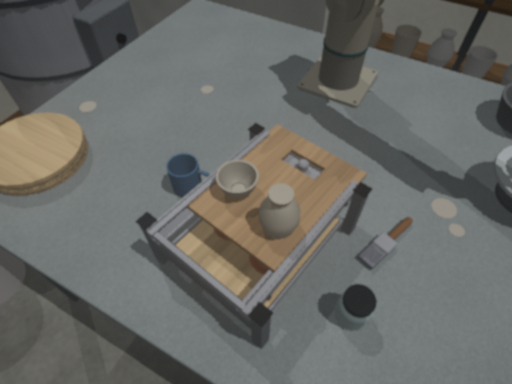

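View pics/top0.png

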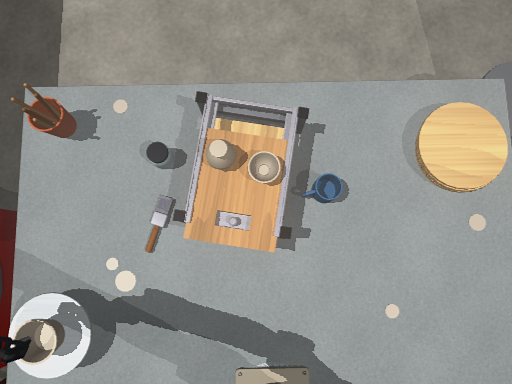

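The top view shows the board at about (185–290, 130–250), the slot near (234,220) with the plunger in it, and the vase (221,152) and bowl (264,167) behind. The jar, brush and mug lie to the sides. Next I'll zoom in and measure.

```bash
python3 - <<'E'
from h import *
import pickle
d=pickle.load(open('top0.pkl','rb'));s=pickle.load(open('scene0.pkl','rb'))
a=cv2.resize(d['image'][190:260,175:300],None,fx=6,fy=6,interpolation=cv2.INTER_CUBIC);save(a,'ztop.png')
b=cv2.resize(s['image'][120:200,250:380],None,fx=6,fy=6,interpolation=cv2.INTER_CUBIC);save(b,'zscene.png')
P=pts(d)
for u,v in[(234,220),(222,218),(246,224),(210,235),(260,240),(235,235),(221,148),(264,155)]: print(u,v,P[v,u].round(1),d['image'][v,u])
np.set_printoptions(linewidth=200)
print(P[208:234,216:254:3,2].round(0))
E
```

```text
234 220 [ 441.3   34.  1152.5] [199 194 201]
222 218 [518.  126.5 124.7] [196 193 199]
246 224 [500.9  63.1 123.6] [177 173 177]
210 235 [473.1 155.9 146. ] [197 153 105]
260 240 [457.6  27.  148. ] [201 153 107]
235 235 [472.   91.6 140.5] [226 174 121]
221 148 [676.5 116.4 248.2] [219 204 183]
264 155 [674.5  12.3 176.3] [146 133 118]
[[ 143.  145.  142.  143.  143.  144.  141.  141.  141.  141.  141.  144.  145.]
 [ 146.  141.  144.  148.  141.  142.  144.  143.  145.  144.  143.  142.  143.]
 [ 141.  142.  142.  141.  142.  142.  143.  143.  143.  144.  142.  142.  140.]
 [ 142.  122.   46.  138.  138.  141.  142.  140.  143.  145.  142.  142.  142.]
 [ 147.  125.  127.  124.   47.  138.  141.  141.  141.  143.  137.  140.  138.]
 [ 143.  122.  123.  128.  126.  128.   47.  139.  141.  140.  144.  147.  142.]
 [ 140.  125.  123.  125.  129.  125.  125.  123.  123.  136.  143.  144.  140.]
 [ 137.  122.  125.  124.  125.  123.  127.  127.  126.  127.  124.  133.  142.]
 [ 132.  124.  122.  127.  127.  124.  123.  122.  129.  123.  123.  127.  142.]
 [ 124.  126.  127.  122.  128. 
[... 645 characters left out ...]
5.  142.  140.  126.  128.  125.  130.  124.  143.]
 [ 142.  142.  128.  125.  124.  125.  125.  124.  124.  126.  127.  144.  142.]
 [ 141.  142.  144.  143.  143.  126.  125.  124.  123.  125.  124.  145.  145.]
 [ 144.  143.  143.  142.  142.  141.  142.  124.  124.  127.  123.  140.  145.]
 [ 143.  140.  142.  142.  144.  141.  142.  141.  142.  124.  125.  144.  143.]
 [ 142.  143.  142.  142.  145.  144.  145.  142. 1153.  145.  143.  142.  144.]
 [ 140.  144.  139.  142.  143.  142.  144.  144.  146.  140.  144.  140.  140.]
 [ 143.  145.  143.  140.  140.  144.  143.  142.  141.  140.  144.  144.  143.]
 [ 141.  144.  147.  142.  145.  143.  139.  142.  145.  139.  143.  145.  143.]]
```

View pics/ztop.png

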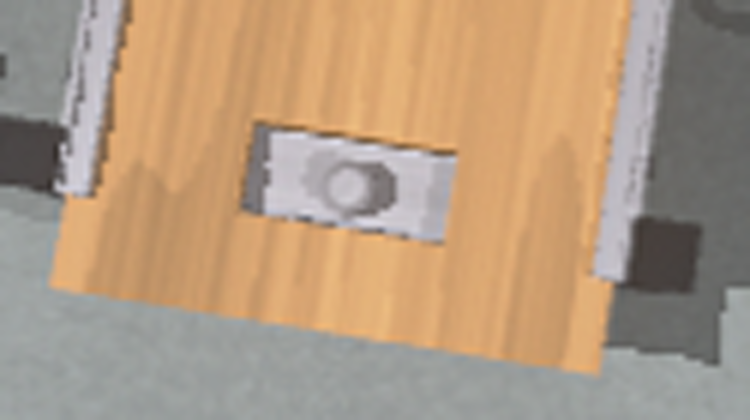

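View pics/zscene.png

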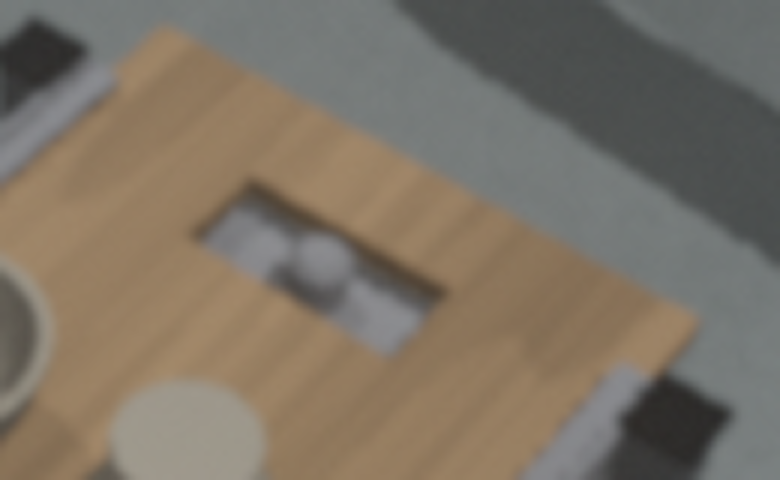

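```bash
python3 - <<'E'
from h import *
import pickle
np.set_printoptions(suppress=True,precision=1)
d=pickle.load(open('top0.pkl','rb'));s=pickle.load(open('scene0.pkl','rb'))
def tp(x,y,h): return ray(d,(x+.5)/6-.5+175,(y+.5)/6-.5+190,h)
def sp(x,y,h): return ray(s,(x+.5)/6-.5+250,(y+.5)/6-.5+120,h)
print('slot top');T=[tp(*p,142) for p in[(255,122),(457,153),(443,242),(242,210)]]
for t in T:print(t)
print('front',tp(50,288,142),tp(600,375,142), 'pl',tp(349,185,146))
print('slot scene');S=[sp(*p,142) for p in[(390,357),(193,236),(250,180),(445,292)]]
for t in S:print(t)
print('front',sp(168,25,142),sp(697,318,142),'pl',sp(325,262,146))
# board mask, depth band
for n,e in(('top',d),('scene',s)):
    P=pts(e); im=cv2.cvtColor(e['image'],cv2.COLOR_RGB2HSV)
    m=((im[...,1]>70)&(im[...,0]<25)&(abs(P[...,2]-142)<10)).astype(np.uint8)
    c=max(cv2.findContours(m,cv2.RETR_CCOMP,cv2.CHAIN_APPROX_NONE)[0],key=cv2.contourArea)
    _,L,st,_=cv2.connectedComponentsWithStats(1-m)
    sl=[i for i in range(1,len(st)) if 100<st[i,4]<2500]
    for i in sl:
        vs,us=np.where(L==i); w=np.array([ray(e,u,v,142)[:2] for u,v in zip(us,vs)],np.float32)
        r=cv2.minAreaRect(w);print(n,st[i,4],r,w.mean(0))
    b=P[m>0]; print('depth z board',np.median(b[:,2]))
    # side/front edges fit
    q=np.array([ray(e,u,v,142)[:2] for u,v in c[:,0]]); print('rect',cv2.minAreaRect(q.astype(np.float32)))
    # pots
    pm=P[(P[...,2]>165)&(P[...,0]>450)&(P[...,0]<760)&(abs(P[...,1]-60)<150)]; v=pm[pm[:,2]>200]; print('vase',v.min(0),v.max(0),'pots',pm.min(0),pm.max(0))
E
```

```text
slot top
[538.2 137.6 142. ]
[522.8  49.8 142. ]
[484.4  56.5 142. ]
[500.  143.5 142. ]
front [468.  226.6 142. ] [426. -10. 142.] pl [509.6  96.7 146. ]
slot scene
[535.6 137.5 142. ]
[518.5  51.4 142. ]
[483.   57.1 142. ]
[498.3 142.4 142. ]
front [422.8  -8.6 142. ] [465.6 225.3 142. ] pl [509.9 100.  146. ]
top 709 ((688.8173828125, 128.65432739257812), (81.92908477783203, 77.58554077148438), 25.969022750854492) [688.2 128.6]
top 833 ((651.6661987304688, 12.26547622680664), (85.09251403808594, 83.95176696777344), 88.84963989257812) [651.3  12.9]
top 514 ((509.29412841796875, 97.49148559570312), (88.58181762695312, 41.974788665771484), 79.90669250488281) [510.6  97.3]
depth z board 142.97762900204793
rect ((595.219970703125, 82.8976058959961), (239.75210571289062, 300.1210632324219), 79.88874816894531)
vase [642.8  90.7 200. ] [709.1 158.6 251.5] pots [601.3 -25.  165.1] [713.6 160.6 251.5]
scene 505 ((511.2538146972656, 98.69097900390625), (87.01589965820312, 39.155601501464844), 80.04183197021484) [512.7  99.1]
scene 1779 ((639.1083374023438, 107.98654174804688), (133.10061645507812, 80.9686279296875), 21.45647430419922) [643.9 109.8]
depth z board 143.14110068227848
rect ((595.9472045898438, 82.2282485961914), (239.92684936523438, 304.8106384277344), 79.80667114257812)
vase [654.5  89.6 200. ] [713.  157.9 249.2] pots [600.3 -27.4 165. ] [715.4 161.4 249.2]
```

```bash
cat >> h.py <<'E'
from scipy.spatial.transform import Rotation as Ro
def rows(p,yaw,cmd_p,cmd_rpy):
    R0=Ro.from_euler('xyz',cmd_rpy); T=Ro.from_euler('xyz',[np.pi,0,np.radians(yaw)])
    print(R0.inv().apply(np.array(p)-cmd_p).round(2),np.degrees((R0.inv()*T).as_rotvec()).round(2))
E
python3 - <<'E'
from h import *
st=ctrl.read_state();print(st['tool_rot'],st['eef_pos'])
rows([511.3,97.8,200],79.9,[260.147,595.686,231.313],st['tool_rot'])
E
```

```text
[-3.13987640e+00  1.71664912e-05  2.72977013e+00] [259.91857547 595.15712812 230.46762122]
[-429.45 -355.67   31.93] [-8.00e-02  7.00e-02  7.65e+01]
```

```bash
python3 -m jog '-50 -42 0 0 0 9 -1; -100 -84 0 0 0 18 -1; -150 -125 0 0 0 27 -1; -200 -166 0 0 0 36 -1; -250 -208 0 0 0 45 -1; -300 -250 0 0 0 54 -1; -345 -286 0 0 0 62 -1; -390 -323 5 0 0 70 -1'
python3 - <<'E'
from h import *
st=ctrl.read_state();print(st)
rows([511.3,97.8,190],79.9,st['eef_pos'],st['tool_rot'])
E
```

```text
clock: 1.1
eef_pos: [486.1, 147.8, 226.9]
tool_rot: [3.141, -0.001, 1.504]
force: [0.3, 0.1, -0.5]
width: -0.1
{'clock': 1.1, 'qpos': array([-0.62607931,  0.45686163,  0.39550041,  1.92140894, -0.23777066,
        0.80777161, -0.16864566]), 'qd': array([ 8.00863455e-01,  1.79339191e-01,  3.00920539e-01, -1.03205082e-01,
       -2.55069583e-01, -3.45767706e-04,  1.20140184e-01]), 'tau': array([ -3.58647801, -44.2188406 ,   4.00200114, -14.76924241,
         0.38044679,   0.28884765,  -0.13383445]), 'eef_pos': array([486.052508  , 147.81992233, 226.92979601]), 'tool_rot': array([ 3.14091301e+00, -5.35115121e-04,  1.50392640e+00]), 'force': array([ 0.32522597,  0.0747692 , -0.46618987]), 'torque': array([ 0.01004412, -0.07920774,  0.00026478]), 'width': -0.0903531424987713}
[-48.24  28.51  36.92] [ 0.04 -0.03  6.27]
```

```bash
python3 -m jog '0 0 0 0 0 0 -1; 0 0 0 0 0 0 -1;0 0 0 0 0 0 -1'
python3 - <<'E'
from h import *
st=ctrl.read_state();print(st['eef_pos'],st['tool_rot'])
rows([511.3,97.8,190],79.9,st['eef_pos'],st['tool_rot'])
E
```

```text
clock: 1.48
eef_pos: [484.5, 151.2, 226.6]
tool_rot: [-3.141, -0.001, 1.511]
force: [-0.8, 0.0, -0.2]
width: -0.3
[484.48902363 151.21110977 226.58227486] [-3.14066268e+00 -6.75518833e-04  1.51142580e+00]
[-51.75  29.97  36.52] [-0.06 -0.04  6.7 ]
```

```bash
python3 -m jog '-26 15 10 0 0 3.4 -1; -51.8 30 25 0 0 6.7 -1; -51.8 30 36.5 0 0 6.7 -1; -51.8 30 36.5 0 0 6.7 -1; -51.8 30 36.5 0 0 6.7 -1'
python3 - <<'E'
from h import *
st=ctrl.read_state();print(st['eef_pos'],st['tool_rot'])
rows([511.3,97.8,160],79.9,st['eef_pos'],st['tool_rot'])
a=[get(n) for n in('top','scene')]
np.save('t1.npy',a[0]['image'])
t=cv2.resize(a[0]['image'][120:270,160:330],None,fx=4,fy=4,interpolation=cv2.INTER_CUBIC);save(t,'t1.png')
t=cv2.resize(a[1]['image'][60:210,230:400],None,fx=4,fy=4,interpolation=cv2.INTER_CUBIC);save(t,'s1.png')
E
```

```text
clock: 2.1
eef_pos: [511.7, 97.5, 190.5]
tool_rot: [-3.141, -0.001, 1.394]
force: [0.4, 0.3, -0.9]
width: -0.0
[511.68919048  97.53984178 190.50804372] [-3.14142525e+00 -8.96408623e-04  1.39399693e+00]
[ 0.16 -0.42 30.51] [-0.01 -0.05 -0.03]
```

View pics/t1.png

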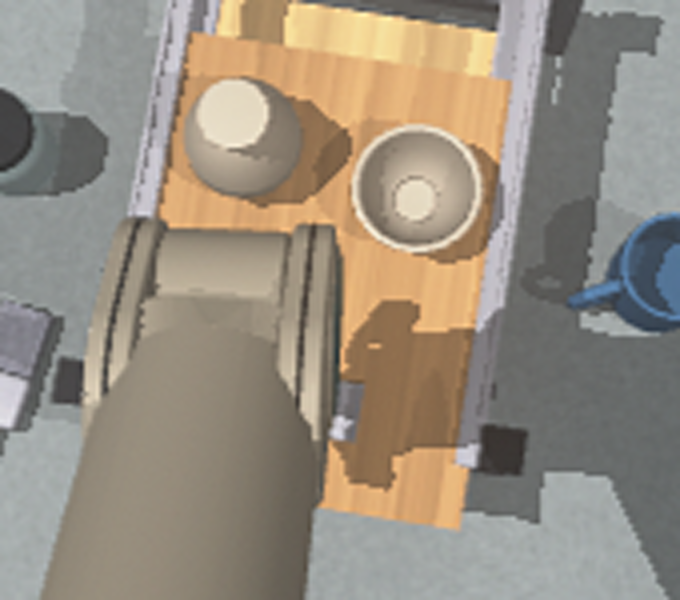

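View pics/s1.png

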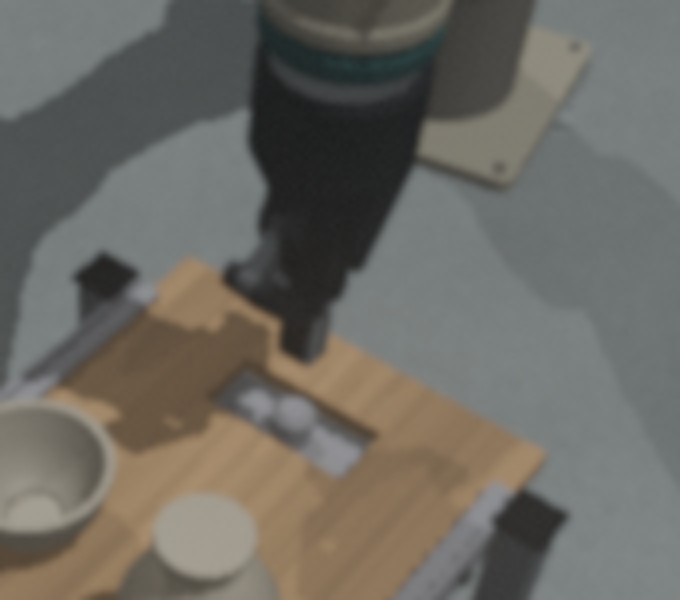

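The fingertips (scene crop, about (303,352)) hang straight over the slot (centre near (295,415)), and nothing else is close. I'll go lower and check again.

```bash
python3 -m jog '0 0 12 0 0 0 -1; 0 0 25 0 0 0 -1;0 0 37 0 0 0 -1; 0 0 37 0 0 0 -1; 0 0 37 0 0 0 -1'
python3 - <<'E'
from h import *
np.set_printoptions(suppress=True,precision=2)
st=ctrl.read_state();print(st['eef_pos'],st['tool_rot'],st['force'])
s=get('scene')
x=np.array([.985,-.175,0]);y=np.array([.175,.985,0]);c=st['eef_pos']
o=np.array([250,100])
im=cv2.resize(s['image'][100:200,250:380],None,fx=6,fy=6,interpolation=cv2.INTER_CUBIC)
raw=im.copy()
for a in(-14.5,14.5):
  for b in(-11,11):
    q=(proj(s,c+a*x+b*y)-o+.5)*6; cv2.circle(im,tuple(int(k) for k in q),3,(255,0,0),-1)
c2=np.array([511.5,97.7,142])
for a in(-20,20):
  for b in(-45,45):
    q=(proj(s,c2+a*x+b*y)-o+.5)*6; cv2.circle(im,tuple(int(k) for k in q),3,(0,255,0),-1)
save(im,'s2.png')
E
```

```text
clock: 2.82
eef_pos: [512.1, 95.7, 153.2]
tool_rot: [3.142, 0.0, 1.391]
force: [0.6, 0.6, 0.0]
width: 0.1
[512.11  95.69 153.23] [3.14 0.   1.39] [0.55 0.62 0.03]
```

View pics/s2.png

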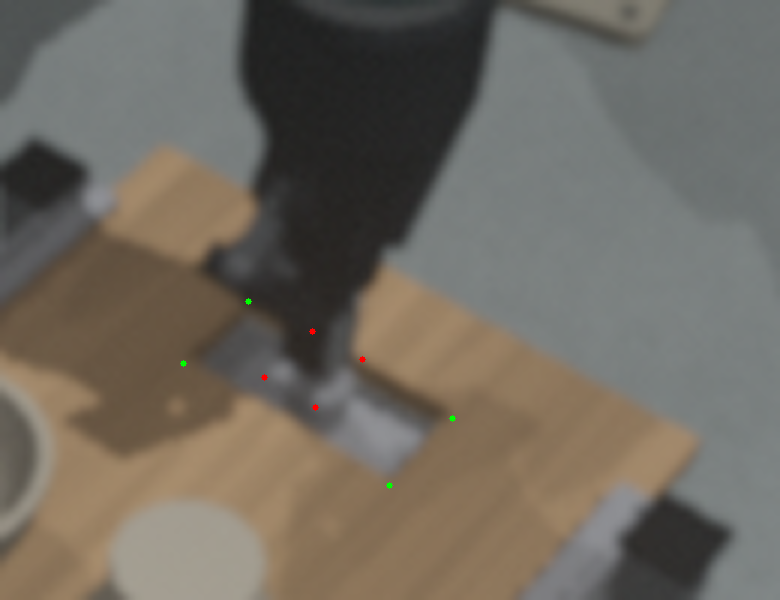

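```bash
python3 - <<'E'
from h import *
np.set_printoptions(suppress=True,precision=1,linewidth=180)
st=ctrl.read_state();c=st['eef_pos']
s=get('scene');P=pts(s);Q=P-c
a=Q@[.985,-.175,0];b=Q@[.175,.985,0];h=Q[...,2]
m=(abs(a)<40)&(abs(b)<40)&(h>-3)&(h<80)&(s['image'].max(-1)<90)
for lo in range(-3,60,6):
    k=m&(h>=lo)&(h<lo+6)
    if k.sum(): print(lo,k.sum(),'x',np.percentile(a[k],[3,50,97]),'y',np.percentile(b[k],[3,50,97]))
im=cv2.resize(s['image'][135:175,285:325],None,fx=14,fy=14,interpolation=cv2.INTER_NEAREST);save(np.clip(im.astype(int)*2,0,255).astype(np.uint8),'s3.png')
E
```

```text
-3 1 x [5.9 5.9 5.9] y [4.4 4.4 4.4]
3 5 x [-4.9  6.3  6.5] y [ 6.8  9.  10.7]
9 19 x [-0.2 11.3 14. ] y [-2.8  5.7 11.7]
15 18 x [ 0.4  9.  14.2] y [-5.3  6.9 11.3]
21 22 x [-0.4 12.4 14.6] y [-5.5  7.  11.4]
27 13 x [ 0.8  7.1 14.1] y [-0.4  8.4 11.4]
33 10 x [ 0.1  6.8 13.1] y [ 6.9 10.9 11.2]
39 4 x [-3.8  3.6 12.8] y [10.4 11.2 12.1]
45 30 x [-21.7   6.8  28.5] y [ 0.2 11.8 13.9]
51 52 x [-30.2  12.1  32.4] y [-7.1 11.3 13.2]
57 27 x [-37.3  15.2  36.3] y [-7.2 11.9 12.9]
```

View pics/s3.png

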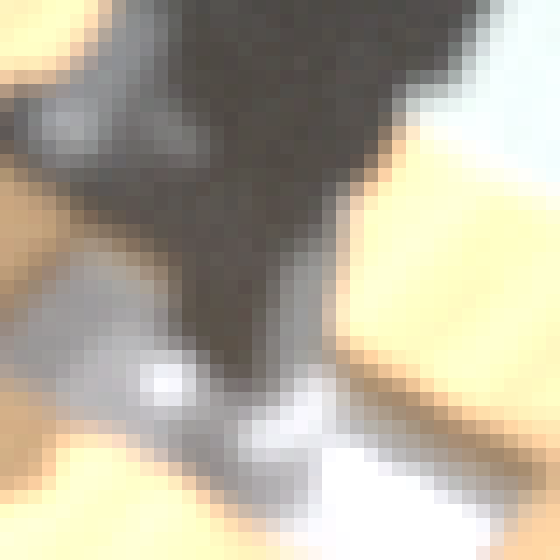

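The fingertips taper: about ±14 mm from 9 mm upward, but only about ±6 mm at the very end. I'll open them slightly, to about 6 mm, so they fill more of the slot, then check again.

```bash
python3 -m jog '0 0 0 0 0 0 -0.86; 0 0 0 0 0 0 -0.86; 0 0 0 0 0 0 -0.86'
python3 - <<'E'
from h import *
np.set_printoptions(suppress=True,precision=1,linewidth=180)
st=ctrl.read_state();c=st['eef_pos'];print(c,st['width'])
A=[];B=[];H=[]
for i in range(4):
    s=get('scene');P=pts(s);Q=P-c
    m=(s['image'].max(-1)<90)&(abs(Q[...,0])<40)&(abs(Q[...,1])<40)&(Q[...,2]<40)&(Q[...,2]>-4)
    A+=list(Q[m]@[.985,-.175,0]);B+=list(Q[m]@[.175,.985,0]);H+=list(Q[m][:,2])
A,B,H=map(np.array,(A,B,H))
for lo in range(-4,30,3):
    k=(H>=lo)&(H<lo+3)
    if k.sum(): print(lo,k.sum(),'x',np.percentile(A[k],[3,25,50,75,97]),'y',np.percentile(B[k],[3,50,97]))
rows([511,97.6,140],79.9,c,st['tool_rot'])
im=cv2.resize(s['image'][135:175,285:325],None,fx=14,fy=14,interpolation=cv2.INTER_NEAREST);save(np.clip(im.astype(int)*2,0,255).astype(np.uint8),'s4.png')
E
```

```text
clock: 3.3
eef_pos: [512.0, 95.9, 153.4]
tool_rot: [3.141, -0.0, 1.391]
force: [-0.0, 0.1, -0.3]
width: 5.6
[512.   95.9 153.4] 5.640040515623333
-1 1 x [8.6 8.6 8.6 8.6 8.6] y [6.1 6.1 6.1]
2 7 x [-7.  -4.9 -2.   9.7 10. ] y [ 6.6  8.2 10.4]
5 14 x [-5.4 -4.1  8.5 12.9 14.5] y [ 1.6  8.  11.3]
8 27 x [-4.6  8.7 11.8 15.1 15.9] y [-5.5  7.3 11.4]
11 49 x [-4.3  6.9 12.2 15.4 16.7] y [-4.4  7.3 11.2]
14 54 x [-3.9  7.5 12.3 15.8 17.3] y [-5.3  7.3 11.7]
17 40 x [-3.4  8.2 14.  16.4 17.5] y [-5.8  6.7 11.5]
20 55 x [-3.8  5.  13.1 16.1 17.9] y [-5.4  7.  11.4]
23 53 x [-4.3  8.8 15.2 16.2 17.7] y [-6.3  6.1 11.2]
26 36 x [-4.5  5.7  9.6 16.  17.4] y [-6.8  8.  11.6]
29 32 x [-3.6  0.9  8.5 11.3 16.1] y [ 5.9  9.8 11.5]
[ 1.5 -1.3 13.4] [ 0.  -0.  -0.2]
```

View pics/s4.png

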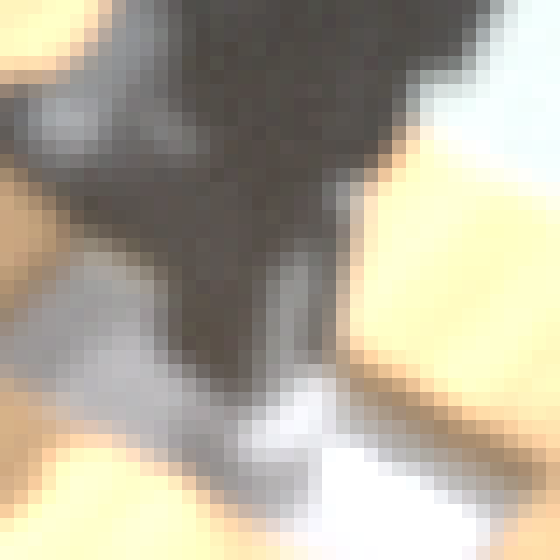

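```bash
python3 -m jog '1.5 -1.3 0 0 0 0 -0.86; 1.5 -1.3 5 0 0 0 -0.86; 1.5 -1.3 10 0 0 0 -0.86; 1.5 -1.3 15 0 0 0 -0.86; 1.5 -1.3 15 0 0 0 -0.86'
```

```text
clock: 4.12
eef_pos: [510.9, 97.7, 137.9]
tool_rot: [-3.141, -0.0, 1.391]
force: [0.2, 1.3, 1.9]
width: 6.2
```

```bash
python3 -m jog '0 0 4 0 0 0 -0.86; 0 0 8 0 0 0 -0.86; 0 0 11 0 0 0 -0.86; 0 0 11 0 0 0 -0.86; 0 0 11 0 0 0 -0.86'
```

```text
clock: 4.75
eef_pos: [511.0, 97.7, 127.3]
tool_rot: [-3.142, -0.0, 1.391]
force: [0.6, 1.8, 3.8]
width: 5.8
```

```bash
python3 -m jog '0 0 0.8 0 0 0 -0.86; 0 3 0.8 0 0 0 -0.86; 0 6 0.8 0 0 0 -0.86; 0 9 0.8 0 0 0 -0.86; 0 12 0.8 0 0 0 -0.86; 0 12 0.8 0 0 0 -0.86'
```

```text
clock: 5.5
eef_pos: [517.2, 96.0, 125.7]
tool_rot: [-3.13, 0.001, 1.392]
force: [-11.4, 2.6, 10.8]
width: 5.6
```

```bash
cat > bd.py <<'E'
from h import *
np.set_printoptions(suppress=True,precision=1,linewidth=180)
def board(e):
    P=pts(e); im=cv2.cvtColor(e['image'],cv2.COLOR_RGB2HSV)
    # front edge: line of board pixels
    m=((im[...,1]>70)&(im[...,0]<25)&(abs(P[...,2]-142)<10))
    W=P.copy(); v,u=np.nonzero(m); w=np.array([ray(e,a,b,142) for a,b in zip(u,v)])
    x=w@[.985,-.175,0];y=w@[.175,.985,0]
    return x,y
def front(e):
    x,y=board(e);r={}
    for lo in range(0,240,8):
        k=(y>lo)&(y<lo+8)
        if k.sum()>20: r[lo]=x[k].min()
    return r
E
python3 - <<'E'
from bd import *
import pickle
for n in('top','scene'):
    a=front(pickle.load(open(n+'0.pkl','rb')));e=get(n);b=front(e)
    print(n,{k:(round(a[k],1),round(b[k]-a[k],1)) for k in a if k in b})
    save(cv2.resize(e['image'][120:220,230:360] if n=='scene' else e['image'][100:260,150:320],None,fx=5 if n=='scene' else 3.7,fy=5 if n=='scene' else 3.7,interpolation=cv2.INTER_CUBIC),n+'5.png')
st=ctrl.read_state();print(st['eef_pos'],st['force'],st['torque'],st['width'])
E
```

```text
top {64: (np.float64(423.1), np.float64(2.9)), 72: (np.float64(421.9), np.float64(2.9)), 80: (np.float64(423.2), np.float64(2.5)), 88: (np.float64(422.0), np.float64(2.9)), 96: (np.float64(421.6), np.float64(4.3)), 104: (np.float64(422.1), np.float64(2.5)), 112: (np.float64(421.7), np.float64(4.3)), 120: (np.float64(422.3), np.float64(2.5)), 128: (np.float64(421.9), np.float64(4.3)), 136: (np.float64(422.4), np.float64(2.5)), 144: (np.float64(422.0), np.float64(4.3)), 152: (np.float64(422.5), np.float64(2.5)), 160: (np.float64(421.7), np.float64(2.9)), 168: (np.float64(422.6), np.float64(178.0)), 176: (np.float64(421.8), np.float64(180.2)), 184: (np.float64(422.4), np.float64(172.8)), 192: (np.float64(422.0), np.float64(171.9)), 200: (np.float64(422.5), np.float64(171.0)), 208: (np.float64(421.7), np.float64(172.4)), 216: (np.float64(422.6), np.float64(170.2)), 224: (np.float64(421.8), np.float64(169.8)), 232: (np.float64(422.7), np.float64(170.3))}
scene {64: (np.float64(422.3), np.float64(1.2)), 72: (np.float64(421.8), np.float64(1.5)), 80: (np.float64(421.5), np.float64(2.7)), 88:
[... 192 characters left out ...]
 np.float64(26.3)), 128: (np.float64(422.0), np.float64(39.4)), 136: (np.float64(421.5), np.float64(80.1)), 144: (np.float64(421.2), np.float64(87.4)), 152: (np.float64(420.7), np.float64(87.5)), 160: (np.float64(420.5), np.float64(89.2)), 168: (np.float64(421.4), np.float64(87.8)), 176: (np.float64(420.9), np.float64(4.0)), 184: (np.float64(421.8), np.float64(1.7)), 192: (np.float64(420.3), np.float64(3.8)), 200: (np.float64(421.0), np.float64(4.0)), 208: (np.float64(421.9), np.float64(2.8)), 216: (np.float64(420.2), np.float64(4.0)), 224: (np.float64(421.1), np.float64(4.0)), 232: (np.float64(422.0), np.float64(2.8))}
[517.2  96.  125.7] [-12.    1.6   9.8] [0.5 2.4 0. ] 5.9720279526607465
```

View pics/scene5.png

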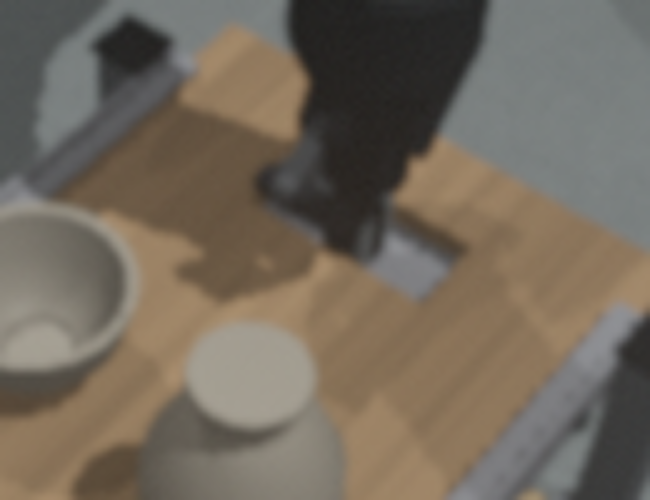

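```bash
python3 -m jog '0 1 -1 0 0 0 -0.86; 0 3 -1 0 0 0 -0.86; 0 5 -1 0 0 0 -0.86; 0 5 -1 0 0 0 -0.86'; python3 - <<'E'
from bd import *
import pickle
n='top'
a=front(pickle.load(open(n+'0.pkl','rb')));e=get(n);b=front(e)
print(np.median([b[k]-a[k] for k in a if k in b and k<160]))
E
```

```text
clock: 6.1
eef_pos: [523.4, 94.7, 126.4]
tool_rot: [-3.132, 0.001, 1.392]
force: [-8.0, 1.3, 4.9]
width: 5.7
9.714788412120242
```

The board is now sliding freely: 9.7 mm so far at about 8 N. I'll continue.

```bash
python3 -m jog '0 4 0 0 0 0 -0.86; 0 8 0 0 0 0 -0.86; 0 12 0 0 0 0 -0.86; 0 16 0 0 0 0 -0.86; 0 20 0 0 0 0 -0.86; 0 20 0 0 0 0 -0.86'; python3 - <<'E'
from bd import *
import pickle
n='top'
a=front(pickle.load(open(n+'0.pkl','rb')));e=get(n);b=front(e)
print(np.median([b[k]-a[k] for k in a if k in b and k<160]))
save(e['image'],'t6.png')
E
```

```text
clock: 6.9
eef_pos: [547.9, 90.6, 127.4]
tool_rot: [3.141, 0.0, 1.391]
force: [-3.3, 0.8, -1.4]
width: 5.8
33.79952386291717
```

```bash
python3 -m jog '0 4 0 0 0 0 -0.86; 0 8 0 0 0 0 -0.86; 0 12 0 0 0 0 -0.86; 0 16 0 0 0 0 -0.86; 0 20 0 0 0 0 -0.86; 0 24 0 0 0 0 -0.86;0 28 0 0 0 0 -0.86; 0 28 0 0 0 0 -0.86'; python3 - <<'E'
from bd import *
import pickle
n='top'
a=front(pickle.load(open(n+'0.pkl','rb')));e=get(n);b=front(e)
print(np.median([b[k]-a[k] for k in a if k in b and k<160]))
save(e['image'],'t7.png')
E
```

```text
clock: 7.95
eef_pos: [575.9, 85.7, 127.6]
tool_rot: [3.14, -0.0, 1.391]
force: [-3.3, -0.3, -1.1]
width: 5.8
62.69984798398724
```

View pics/t7.png

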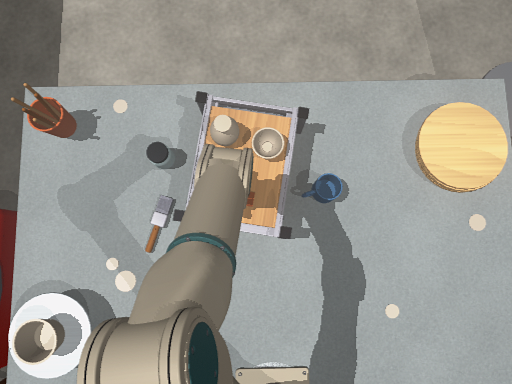

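The board has moved 62 mm, the pots still stand at (223,130) and (267,143), and the neighbours haven't moved. About 16 mm is left, so I'll take it gently up to the stop.

```bash
python3 -m jog '0 3 0 0 0 0 -0.86; 0 6 0 0 0 0 -0.86; 0 9 0 0 0 0 -0.86; 0 12 0 0 0 0 -0.86; 0 15 0 0 0 0 -0.86; 0 17 0 0 0 0 -0.86;0 18 0 0 0 0 -0.86; 0 18 0 0 0 0 -0.86'; python3 - <<'E'
from bd import *
import pickle
n='top'
a=front(pickle.load(open(n+'0.pkl','rb')));e=get(n);b=front(e)
print(np.median([b[k]-a[k] for k in a if k in b and k<160]))
s=get('scene')
save(cv2.resize(s['image'][100:330,130:380],None,fx=2.6,fy=2.6,interpolation=cv2.INTER_CUBIC),'s8.png')
save(cv2.resize(e['image'][90:250,160:330],None,fx=3.7,fy=3.7,interpolation=cv2.INTER_CUBIC),'t8.png')
E
```

```text
clock: 9.0
eef_pos: [591.6, 83.0, 127.6]
tool_rot: [-3.139, -0.0, 1.391]
force: [-7.2, 0.1, 1.9]
width: 6.2
78.53899569178765
```

View pics/t8.png

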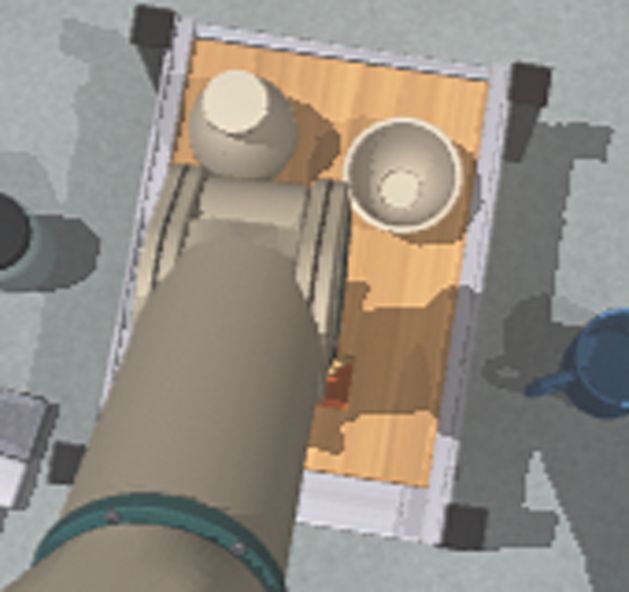

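View pics/s8.png

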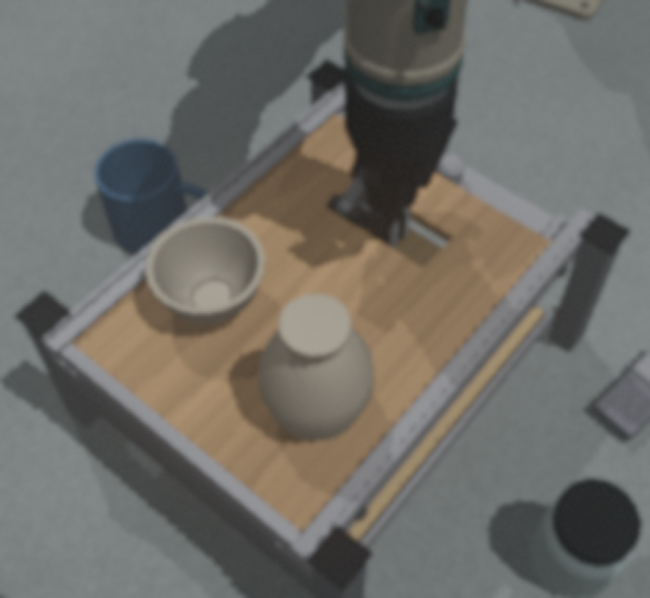

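The scene view shows the plunger up at (452,165), just outside the front edge, and the board has travelled 78.5 mm. A slightly firmer push will confirm the stop.

```bash
python3 -m jog '0 2 0 0 0 0 -0.86; 0 4 0 0 0 0 -0.86; 0 6 0 0 0 0 -0.86; 0 6 0 0 0 0 -0.86'
```

```text
clock: 9.6
eef_pos: [591.8, 83.0, 127.5]
tool_rot: [-3.127, -0.0, 1.392]
force: [-19.4, 2.7, 14.6]
width: 5.7
```

```bash
python3 -m jog '0 -4 0 0 0 0 -0.86; 0 -8 0 0 0 0 -0.86; 0 -10 0 0 0 0 -0.86; 0 -10 0 0 0 0 -0.86; 0 -10 0 0 0 0 -0.86'
```

```text
clock: 10.22
eef_pos: [589.6, 83.2, 127.7]
tool_rot: [3.14, -0.0, 1.391]
force: [0.0, 0.2, -0.2]
width: 6.5
```

Contact is released with no force on the tool. I'll lift straight up, then retreat towards the robot.

```bash
python3 -m jog '0 0 -6 0 0 0 -0.86; 0 0 -15 0 0 0 -0.86; 0 0 -30 0 0 0 -0.86; 0 0 -60 0 0 0 -0.86; 0 0 -100 0 0 0 -0.86; 0 0 -140 0 0 0 -0.86; 0 0 -140 0 0 0 -0.86' && python3 -m jog '40 -30 0 0 0 0 -0.86; 90 -80 0 0 0 0 -0.86; 140 -110 0 0 0 0 -0.86;190 -110 0 0 0 0 -0.86;240 -110 0 0 0 0 -0.86;290 -110 0 0 0 0 -0.86; 290 -110 0 0 0 0 -0.86;290 -110 0 0 0 0 -0.86'
python3 - <<'E'
from bd import *
import pickle
n='top'
e=get(n);s=get('scene')
for n,e in(('top',e),('scene',s)):
    a=front(pickle.load(open(n+'0.pkl','rb')));b=front(e)
    print(n,np.median([b[k]-a[k] for k in a if k in b]))
    P=pts(e);d=P-[498+0,0,0]
save(cv2.resize(s['image'][60:330,130:430],None,fx=2.2,fy=2.2,interpolation=cv2.INTER_CUBIC),'s9.png')
save(cv2.resize(e['image'],None,fx=1.5,fy=1.5),'x.png')
t=get('top');save(cv2.resize(t['image'][80:260,130:360],None,fx=3.3,fy=3.3,interpolation=cv2.INTER_CUBIC),'t9.png')
P=pts(t)
q=proj(t,[509.7,97.7,146]).round().astype(int);print(q,P[q[1]-2:q[1]+3,q[0]-2:q[0]+3,2])
d0=pickle.load(open('top0.pkl','rb'))
df=cv2.absdiff(d0['image'],t['image']).max(-1);print([ (k,df[v0:v1,u0:u1].mean()) for k,(u0,u1,v0,v1) in dict(jar=(145,170,140,167),brush=(145,175,195,252),mug=(305,343,173,203)).items()])
E
```

```text
clock: 11.1
eef_pos: [591.0, 83.3, 272.0]
tool_rot: [3.134, -0.003, 1.391]
force: [0.8, 0.1, -0.2]
width: 6.1
clock: 12.1
eef_pos: [532.0, 387.5, 267.0]
tool_rot: [-3.141, 0.002, 1.391]
force: [0.3, 0.0, 0.4]
width: 6.2
top 78.15802413541712
scene 78.6618691707431
[232 220] [[144.9 145.2 148.4 146.3 146.6]
 [148.6 145.8 146.4 148.4 144.8]
 [147.2 147.7 147.3 148.6 146. ]
 [147.9 148.8 149.  147.3 148.8]
 [146.3 146.6 149.1 146.5 148.1]]
[('jar', np.float64(2.757037037037037)), ('brush', np.float64(4.2444444444444445)), ('mug', np.float64(3.2263157894736842))]
```

View pics/s9.png

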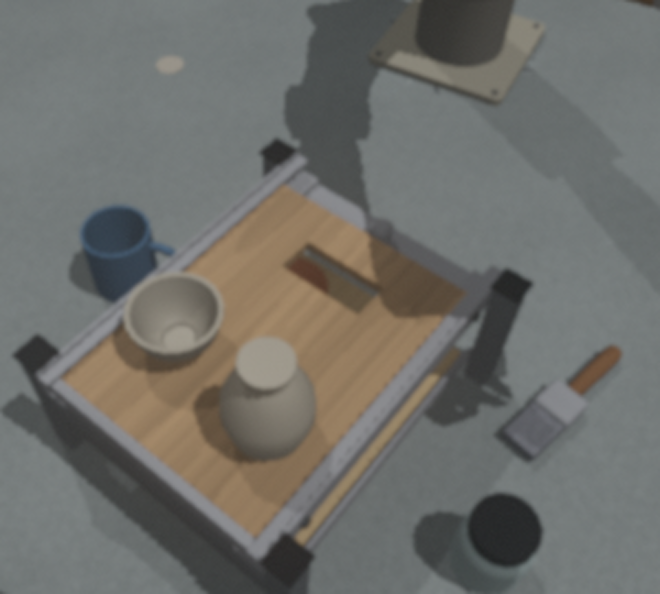

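View pics/t9.png

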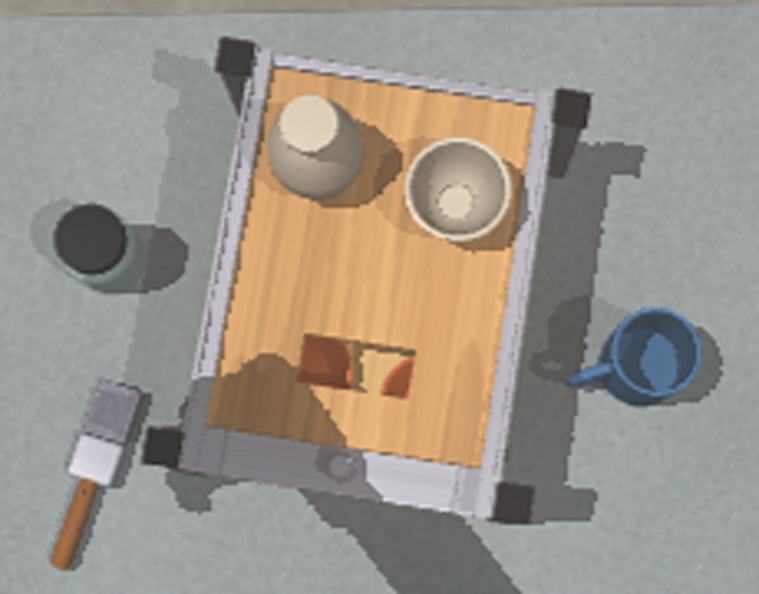

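The board is home against the rear stop. The plunger is up (top near 147 mm) just outside the front edge at (341,463), the pots are standing, and the neighbours are where they were.

```bash
python3 -c "
from cell import ctrl
print(ctrl.finish_job())"
```

```text
the job is handed in; nothing more can be done
None
```

The board is fully home in the rack, and the plunger has sprung up just outside its front edge. I reached into the slot with the fingertips about 6 mm apart, held the plunger about 19 mm down and slid the board in. I then backed off the slot wall, lifted straight out and moved the arm clear, handing in at about 12 s.

- **Board:** it moved 78.2 mm by the top camera and 78.7 mm by the scene camera, within the 75–81 mm expected. At the stop a 19 N push moved it only 0.2 mm.
- **Plunger:** its top reads about 147 mm high, against 146 mm at rest.
- **Pots and neighbours:** the vase and bowl are standing on the board, and the jar, mug and brush look unmoved in the before and after pictures.
- **What didn't go as expected:** the first push stalled at about 12 N after 3 mm. Pushing a little further, with the fingertips commanded 1 mm higher, freed it. The scene camera also placed the slot about 2 mm differently from the top camera, which is within the calibration.

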